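# Pack the paint caddy after class

### The arm

A 6-joint arm with a two-finger parallel gripper is mounted at the origin on the work surface. World frame = base frame: x ahead of the robot, y to its left, z up, the work surface at z = 0. Lengths are in mm, angles in rad, forces in N, time in s.
With the tool pointing down it reaches from about 300 to 775 mm from the base axis. Payload 14.6 kg.
Tool frame: the origin (TCP) lies at the very end of the fingers, on their centre line; the grasp point (between the pads) lies 19 mm behind it; z points along the fingers, y is the line along which they close (so a half turn about z gives the same grasp; the last joint's range is limited). The gripper opens to 94 mm and grips with 3 to 60 N. Pads are 16 mm wide; open, the fingers measure 119 mm over their backs; the gripper's body (75 mm by 177 mm) begins 78 mm behind the grasp point.
Start: joints at [1.037, 0.3, 1.521, -0, 1.321, -0.067], TCP at [247.513, 491.148, 205.446] pointing down, gripper open.
Joint ranges: [-3.03, 3.03], [-0.79, 2.21], [0.23, 2.52], [-1.04, 4.18], [0, 3.07], [-2.55, 2.55]. Speed limits (rad/s): [2.22, 2.22, 2.57, 3.14, 3.14, 3.14].

### API

Orientations are given as [roll, pitch, yaw] about the fixed x, y, z axes, in that order (R = Rz(yaw) Ry(pitch) Rx(roll)).
In Python, from cell import manip gives the robot as it stands.
- The arm moves only by the tool servo_tool, never from a script. Its argument "rows" is a list of rows, each a list of 7 numbers: the turn, a rotation vector about the world's x, y, z in degrees, then the shift along the world's x, y, z in mm, then the closure, from 0 (fully open) to 1 (shut). In form: [[rx, ry, rz, dx, dy, dz, fingers], ...]. A call has 1 to 20 rows; each row shifts and turns the commanded pose from where the row before left it; what a row does not reach is not made up. A row lasts 1/8 s, in which the tool goes at most 62.5 mm and 10.7 degrees, less where a joint would pass 70% of its speed; a pose out of reach is approached as far as the arm can. A call with a gripper value outside its range is refused whole. The fingers move at their own pace and stop on an object; "grip_force" is the grip in N (left out, the last holds). Time passes only in rows, so rows that do not move let the fingers close. It gives the time, the measured TCP pose, the force, the opening and the grip force at its end, in the units of the state.
- manip.read_state(): the state, without advancing time (a new reading comes with each control period).
- manip.camera(name): name is "side" or "top"; returns the picture (384x512x3 uint8, red, green, blue); there is no depth.
- manip.camera_info(name): a dict with "fx", "fy", "cx", "cy" (pixels), "position" and "rotation" of the camera in the world. Camera axes: x right, y down, z forward; pixel columns grow to the right and rows downward; lengths in mm; the calibration is good to about 2 mm. A picture is of the moment at which its call begins. camera_info takes no time and is no camera call.
- manip.sign_off(): hands the job in; it is judged then, once.
The state is a dict: "clock": time; "joints": joint angles; "qd": joint speeds; "effort": joint torques, N m; "eef_pos": TCP position; "eef_rot": TCP orientation; "wrist_force": force on the tool from outside, world axes, zero at the start; "moment": the same for the moment, N m; "finger_gap": finger opening in mm; "finger_force": force on a finger pad.
Only numpy, scipy, OpenCV 4.12 (cv2) and the standard library are available. Lean on these libraries where they do the work, as an engineer would, in place of code of your own. Each camera call takes 0.05 s, during which the arm holds its last target. There are 200 camera calls.

### The job

Painting class is over: pack the wooden caddy. Lift the retaining bar off its two posts, then lay every brush flat across the two notched rests, one brush to a notch, either way round and with its middle about halfway between the rests, and only then lay the bar back across both posts, centred and down in the forks. The white palette goes flat into the shallow pocket beside the brushes, at any point in the job; leave the jars and the cup alone.

Things in the scene. Friction and masses are not known exactly. Their poses are not given: they have to be found in the camera images.
- caddy: Brown wooden caddy 160 x 300 mm, fixed. Origin at table level, midway between two notched rests; z up. Rests: upright boards 10 thick at x = -35 and +35 mm, along y from -88 to +88, each with 4 notches 24 wide, 12 deep (floor 50, tooth tops 62 high). Posts at x = -60, y = -96 and +96: 16 thick (y), tops 70 high, fork cheeks 30 apart in x, 6 thick, rising to 82. Palette pocket on the -y side
- notch0 (a point): Centre of brush place 0: midway between the two rests, at the height of the notch floor (50 above the table); axes as the caddy's. A brush lying here runs along x; caddy y = -63 mm
- notch1 (a point): Centre of brush place 1: midway between the two rests, at the height of the notch floor (50 above the table); axes as the caddy's. A brush lying here runs along x; caddy y = -21 mm
- notch2 (a point): Centre of brush place 2: midway between the two rests, at the height of the notch floor (50 above the table); axes as the caddy's. A brush lying here runs along x; caddy y = 21 mm
- notch3 (a point): Centre of brush place 3: midway between the two rests, at the height of the notch floor (50 above the table); axes as the caddy's. A brush lying here runs along x; caddy y = 63 mm
- bar_seat (a point): Point midway between the two posts, at the height of their tops (70 above the table); axes as the caddy's. When the bar is home its origin is here and its y axis lies along the caddy's y
- pocket (a point): Centre of the floor of the palette pocket, 8 above the table; axes as the caddy's. The pocket measures 116 (x) by 66 (y) mm inside and is 8 deep, walls 6 thick, tops 16 above the table
- bar: Retaining bar: aluminium bar 22 (x) by 212 (y) by 14 (z) mm with a dark wooden grip block on its middle, 18 (x) by 60 (y) mm, rising from 14 to 42 mm above the underside. 180 g. Origin at the centre of its underside, y along the bar, z up. Starts lying across the two posts
- brush0: Flat paint brush on the table (may be absent), 200 mm, 60 g, all alike: wooden handle 155 long, 16 wide, 14 thick; wider flat head (28 wide, 14 thick ferrule, then 26 wide black bristles). Origin on its underside at the balance point: handle from x = -95 to +60 mm, head from +60 to +105. x towards the bristles, z up
- brush1: Flat paint brush on the table (may be absent), 200 mm, 60 g, all alike: wooden handle 155 long, 16 wide, 14 thick; wider flat head (28 wide, 14 thick ferrule, then 26 wide black bristles). Origin on its underside at the balance point: handle from x = -95 to +60 mm, head from +60 to +105. x towards the bristles, z up
- brush2: Flat paint brush on the table (may be absent), 200 mm, 60 g, all alike: wooden handle 155 long, 16 wide, 14 thick; wider flat head (28 wide, 14 thick ferrule, then 26 wide black bristles). Origin on its underside at the balance point: handle from x = -95 to +60 mm, head from +60 to +105. x towards the bristles, z up
- brush3: Flat paint brush on the table (may be absent), 200 mm, 60 g, all alike: wooden handle 155 long, 16 wide, 14 thick; wider flat head (28 wide, 14 thick ferrule, then 26 wide black bristles). Origin on its underside at the balance point: handle from x = -95 to +60 mm, head from +60 to +105. x towards the bristles, z up
- palette: White flat palette block 110 (x) by 60 (y) by 24 (z) mm with paint dabs on top, 220 g. Origin at the centre of its underside, x along it, z up. Either way round fits the pocket
- jar0: Bystander: clear glass jar, 60 across, 75 high; origin under its centre
- jar1: Bystander: blue paint jar, 60 across, 75 high; origin under its centre
- pot: Bystander: white cup, 72 across, 85 high; origin under its centre

How it is judged:
By the outcome, as a careful person would: the job done as asked, in the order asked, and still so for the second after the job is handed in, with the robot touching nothing.
Of brush0, brush1, brush2, brush3 only 3 to 4 are there at a start; the rules pass over those that are not, and their reading is None.
At some moment in a run one of palette, bar may be knocked a few centimetres aside while the robot is not near it.
Once in a run the grip may slacken for a moment while it holds something.
It also fails if it takes over 210 s, if anything falls off the work surface, if the arm or the gripper's body presses on something with over 40 N, if the wrist force passes 120 N, or if a joint passes its speed limit or range.

## Working session

There is one attempt and no reset: what is moved stays moved. The work goes in short steps, Python scripts to look and compute and a tool call to move; the robot and the scene stay as the last step left them, time stands still between calls to the robot, and variables do not carry over. Pictures are saved under pics/ and viewed, at most 14 in all, crops included, and the job is handed in when it is done.

Besides the shell and the picture viewer there is one more tool, called after "Request:" as name([rows], argument=value, ...), one row to a line, values as JSON. servo_tool: Moves the arm, as the interface text tells. Its arguments: {"type":"object","properties":{"rows":{"type":"array","items":{"type":"array","items":{"type":"number"}}},"grip_force":{"type":"number"}},"required":["rows"]}

```bash
mkdir -p pics; python3 - <<'E'
from cell import manip
import cv2,numpy as np
for n in("top","side"):
    im=manip.camera(n); cv2.imwrite(f"pics/{n}0.png",cv2.resize(im[:,:,::-1],(800,600),interpolation=cv2.INTER_CUBIC)); cv2.imwrite(f"pics/{n}0raw.png",im[:,:,::-1])
    print(n,manip.camera_info(n))
s=manip.read_state();print(s)
E
```

```text
top {'fx': 431.88894690993436, 'fy': 431.88894690993436, 'cx': 256.8361524403296, 'cy': 190.9550975198051, 'position': array([ 477.60911056,    9.97536758, 1272.91117959]), 'rotation': array([-3.03026957,  0.01225106, -1.56290861])}
side {'fx': 386.8659250653035, 'fy': 386.8659250653035, 'cx': 255.0374852346247, 'cy': 190.47753086091674, 'position': array([  42.28605944, -840.30777143,  661.62001013]), 'rotation': array([-2.07016632, -0.02183179, -0.58409542])}
{'clock': 0.1, 'joints': array([ 1.03739405e+00,  3.00426084e-01,  1.52150060e+00,  3.48372720e-05,
        1.32069286e+00, -6.65928897e-02]), 'qd': array([-0.00110627, -0.00174984, -0.00187418,  0.0004226 , -0.00061234,
       -0.00018221]), 'effort': array([ 1.22379137e-03, -5.32646227e+01, -3.53283191e+01,  7.08780019e-02,
        2.35329353e-02, -5.05872106e-05]), 'eef_pos': array([247.39738658, 490.96427809, 204.94506687]), 'eef_rot': array([-3.14057029e+00, -1.02002274e-04,  2.67477458e+00]), 'wrist_force': array([-0.36806379, -0.4442905 ,  0.22450946]), 'moment': array([-0.02419819,  0.03415623, -0.00597806]), 'finger_force': 0.0, 'finger_gap': 93.8481807469389}
```

View pics/top0.png

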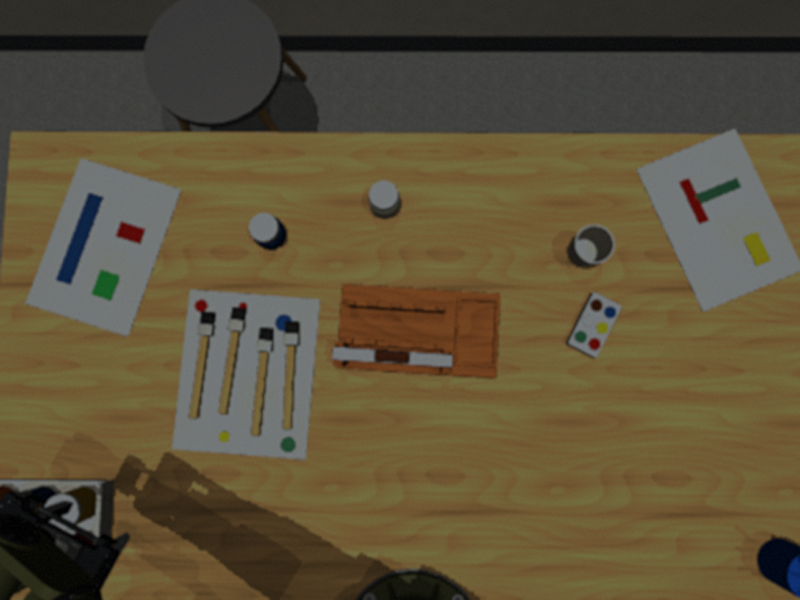

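View pics/side0.png

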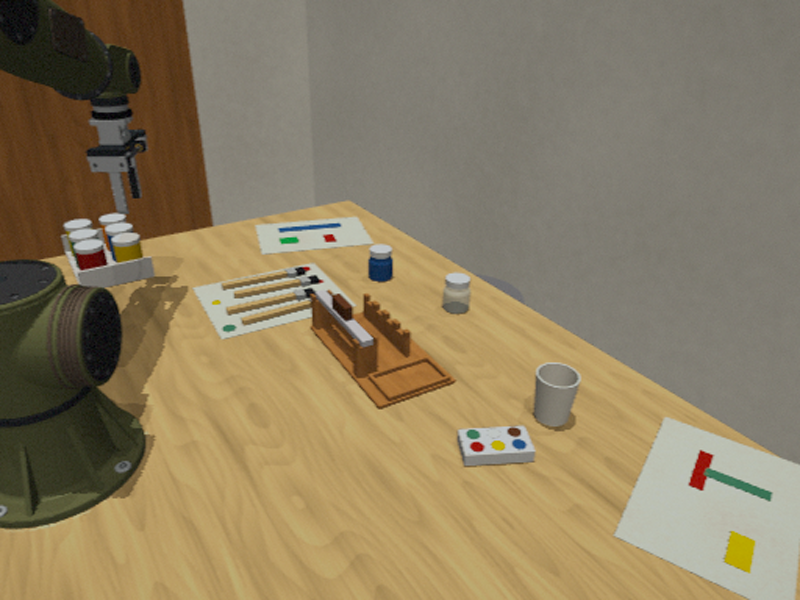

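Top view: four brushes at left (about 200–290, 310–435), caddy in the middle (340–500, 285–378) with the bar at its bottom edge, palette at (595,325), cup at (590,245), jars at (268,230) and (384,198).

```bash
cat > h.py <<'E'
from cell import manip
import cv2,numpy as np
from scipy.spatial.transform import Rotation as R
def pix2w(n,u,v,z):
    i=manip.camera_info(n); M=R.from_euler('xyz',i['rotation']).as_matrix()
    d=M@np.array([(u-i['cx'])/i['fx'],(v-i['cy'])/i['fy'],1]); p=i['position']
    return (p+d*(z-p[2])/d[2])
def w2pix(n,P):
    i=manip.camera_info(n); M=R.from_euler('xyz',i['rotation']).as_matrix()
    c=M.T@(np.array(P,float)-i['position']); return i['fx']*c[0]/c[2]+i['cx'],i['fy']*c[1]/c[2]+i['cy']
def crop(src,name,x0,y0,w,h,k,im=None):
    im=cv2.imread(src) if im is None else im
    c=im[y0:y0+h,x0:x0+w]; c=cv2.convertScaleAbs(c,alpha=1.6); c=cv2.resize(c,None,fx=k,fy=k,interpolation=cv2.INTER_CUBIC)
    cv2.imwrite(name,c)
def snap(n,f):
    im=manip.camera(n)[:,:,::-1]; cv2.imwrite(f,im); return im
E
python3 - <<'E'
from h import *
crop("pics/top0raw.png","pics/c1.png",108,180,100,115,5)
crop("pics/top0raw.png","pics/c2.png",208,175,200,75,4)
E
```

```text
(no output)
```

View pics/c1.png

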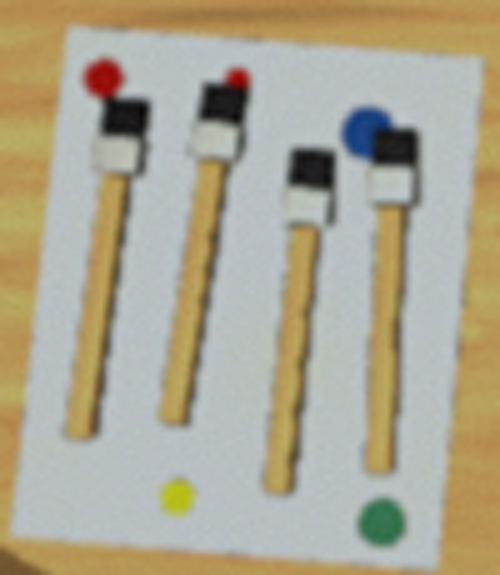

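View pics/c2.png

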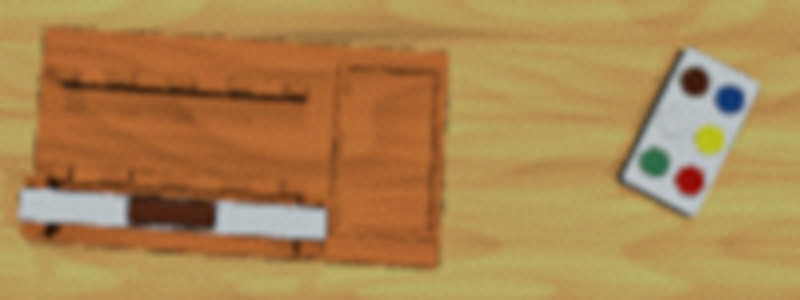

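Crop 1: brush tail/tip centres A (81,437)/(127,99), B (173,424)/(225,84), C (278,492)/(313,150), D (379,472)/(395,130). Crop 2: caddy corners (44,28),(447,50),(440,266); bar corners (20,187),(327,208),(325,240),(19,219); palette corners (683,47),(760,86),(692,216),(619,178).

```bash
python3 - <<'E'
from h import *
np.set_printoptions(precision=1,suppress=True)
W=lambda u,v,k,x0,y0,z:pix2w("top",x0+(u+.5)/k-.5,y0+(v+.5)/k-.5,z)
for n,t,p in (("A",(81,437),(127,99)),("B",(173,424),(225,84)),("C",(278,492),(313,150)),("D",(379,472),(395,130))):
    a=W(*t,5,108,180,14);b=W(*p,5,108,180,14);d=b-a;L=np.hypot(*d[:2])
    print(n,a,b,"len",L,"origin",a+d*95/200,"yaw",np.degrees(np.arctan2(d[1],d[0])))
c=lambda u,v,z:W(u,v,4,208,175,z)
for z,P in((8,[(44,28),(447,50),(440,266)]),(84,[(20,187),(327,208),(325,240),(19,219)]),(24,[(683,47),(760,86),(692,216),(619,178)])):
    Q=[c(*q,z) for q in P]; print(z,*Q,"mean",np.mean(Q,0))
    for i in range(len(Q)-1):
        d=Q[i+1]-Q[i];print("   ",np.hypot(*d[:2]),np.degrees(np.arctan2(d[1],d[0])))
g=[c(130,197,112),c(215,203,112),c(214,229,112),c(130,224,112)];print("grip",*g,np.mean(g,0))
print("rest far",c(60,80,62),c(307,95,62))
E
```

```text
A [394.8 408.9  14. ] [590.9 390.1  14. ] len 197.01143499665815 origin [487.9 400.   14. ] yaw -5.490073974976318
B [402.7 355.9  14. ] [600.1 332.6  14. ] len 198.84192163078018 origin [496.5 344.8  14. ] yaw -6.718136563043908
C [364.6 293.8  14. ] [561.7 279.6  14. ] len 197.62199950809233 origin [458.2 287.1  14. ] yaw -4.12881634804309
D [376.4 235.9  14. ] [573.7 231.8  14. ] len 197.37154131443634 origin [470.1 234.   14. ] yaw -1.1899348645631216
8 [645.9 139.8   8. ] [ 631.4 -157.5    8. ] [ 473.4 -151.1    8. ] mean [583.6 -56.3   8. ]
    297.683676494446 -92.78798272049762
    158.14826603969175 177.6934128548805
84 [525.4 146.6  84. ] [512.6 -64.4  84. ] [490.7 -63.   84. ] [503.4 146.9  84. ] mean [508.   41.5  84. ]
    211.41176626355104 -93.47533647876685
    21.883110524681594 176.3908495391497
    210.2950405723237 86.53286757215788
24 [ 632.8 -326.4   24. ] [ 604.7 -381.3   24. ] [ 510.6 -330.    24. ] [ 537.4 -278.3   24. ] mean [ 571.4 -329.    24. ]
    61.635448827726265 -117.10306960950014
    107.19140409967466 151.42423251641694
    58.29862630848819 62.548540503969846
grip [518.1  69.4 112. ] [514.5  12.3 112. ] [497.2  12.9 112. ] [500.1  69.1 112. ] [507.5  40.9 112. ]
rest far [601.8 122.3  62. ] [592.4 -51.8  62. ]
```

```bash
cat >> h.py <<'E'
def caddy_pts(x,y,yaw):
    M=R.from_euler('z',yaw,degrees=True).as_matrix(); T=lambda p:M@np.array(p,float)+[x,y,0]
    segs=[]
    for s in(-40,-30,30,40):
        ys=[-88]; prof=[(-88,62)]
        for n in(-63,-21,21,63): prof+=[(n-12,62),(n-12,50),(n+12,50),(n+12,62)]
        prof+=[(88,62)]
        segs.append([T((s,a,b)) for a,b in prof])
    for sy in(-96,96):
        for cx in(-60-21,-60-15,-60+15,-60+21): segs.append([T((cx,sy-8,82)),T((cx,sy+8,82))])
    return segs
def overlay(n,im,x,y,yaw,x0,y0,w,h,k,name):
    c=cv2.resize(cv2.convertScaleAbs(im[y0:y0+h,x0:x0+w],alpha=1.6),None,fx=k,fy=k,interpolation=cv2.INTER_CUBIC)
    for s in caddy_pts(x,y,yaw):
        P=np.array([[(q-o+.5)*k-.5 for q,o in zip(w2pix(n,p),(x0,y0))] for p in s]).round().astype(int)
        cv2.polylines(c,[P],False,(255,255,0),1)
    return cv2.imwrite(name,c)
E
python3 - <<'E'
from h import *
overlay("top",cv2.imread("pics/top0raw.png"),568,38.4,-3.1,208,175,115,75,5,"pics/o_t.png")
overlay("side",cv2.imread("pics/side0raw.png"),568,38.4,-3.1,190,175,110,90,5,"pics/o_s.png")
a=cv2.imread("pics/o_t.png");b=cv2.imread("pics/o_s.png")
w=max(a.shape[1],b.shape[1]);f=lambda i:cv2.copyMakeBorder(i,0,0,0,w-i.shape[1],0)
o=np.vstack([f(a),f(b)]);print(o.shape);cv2.imwrite("pics/o1.png",cv2.resize(o,None,fx=.72,fy=.72,interpolation=cv2.INTER_AREA))
E
```

```text
(825, 575, 3)
```

View pics/o1.png

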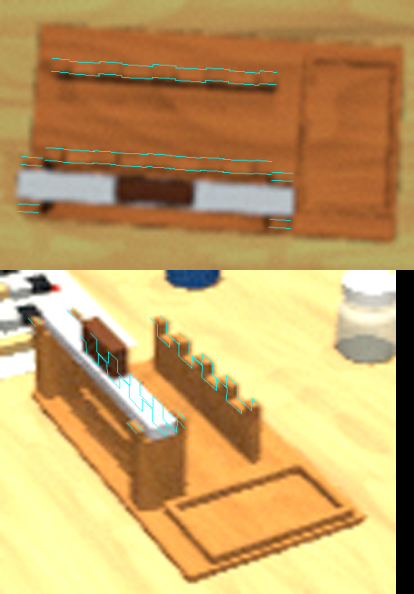

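Overlay of my caddy estimate (568, 38.4, −3.1°) fits the rests and post cheeks within about 2 mm. Starting with the bar.

Request:
servo_tool([
  [0,0,-4.15,16.3,-28.1,0,0],
  [0,0,-4.15,16.3,-28.1,0,0],
  [0,0,-4.15,16.3,-28.1,0,0],
  [0,0,-4.15,16.3,-28.1,0,0],
  [0,0,-4.15,16.3,-28.1,0,0],
  [0,0,-4.15,16.3,-28.1,0,0],
  [0,0,-4.15,16.3,-28.1,0,0.3],
  [0,0,-4.15,16.3,-28.1,0,0.3],
  [0,0,-4.15,16.3,-28.1,0,0.3],
  [0,0,-4.15,16.3,-28.1,0,0.3],
  [0,0,-4.15,16.3,-28.1,0,0.3],
  [0,0,-4.15,16.3,-28.1,0,0.3],
  [0,0,-4.15,16.3,-28.1,0,0.3],
  [0,0,-4.15,16.3,-28.1,0,0.3],
  [0,0,-4.15,16.3,-28.1,0,0.3],
  [0,0,-4.15,16.3,-28.1,0,0.3],
  [0,0,0,0,0,0,0.3],
  [0,0,0,0,0,0,0.3],
], grip_force=30)

```text
clock: 2.35
eef_pos: [507.9, 42.0, 205.2]
eef_rot: [-3.141, -0.0, 1.517]
wrist_force: [0.6, 0.5, 0.0]
finger_gap: 65.7
finger_force: 0.0
```

Request:
servo_tool([
  [0,0,0,0,0,-25,0.3],
  [0,0,0,0,0,-25,0.3],
  [0,0,0,0,0,-25,0.3],
  [0,0,0,0,0,-20,0.3],
  [0,0,0,0,0,-12,0.3],
  [0,0,0,0,0,-8,0.3],
  [0,0,0,0,0,0,0.3],
  [0,0,0,0,0,0,1],
  [0,0,0,0,0,0,1],
  [0,0,0,0,0,0,1],
  [0,0,0,0,0,0,1],
  [0,0,0,0,0,0,1],
  [0,0,0,0,0,0,1],
  [0,0,0,0,0,0,1],
])

```text
clock: 4.1
eef_pos: [508.4, 41.5, 90.5]
eef_rot: [3.141, 0.0, 1.516]
wrist_force: [0.8, 0.2, -0.0]
finger_gap: 17.6
finger_force: 30.0
```

Request:
servo_tool([
  [0,0,0,0,0,8,1],
  [0,0,0,0,0,15,1],
  [0,0,0,0,0,25,1],
  [0,0,0,-20,0,2,1],
  [0,0,0,-26,0,0,1],
  [0,0,0,-26,0,0,1],
  [0,0,0,-26,0,0,1],
  [0,0,0,0,0,-25,1],
  [0,0,0,0,0,-25,1],
  [0,0,0,0,0,-25,1],
  [0,0,0,0,0,-20,1],
  [0,0,0,0,0,-12,1],
  [0,0,0,0,0,-8,1],
  [0,0,0,0,0,-3,1],
  [0,0,0,0,0,0,1],
  [0,0,0,0,0,0,1],
])

```text
clock: 6.1
eef_pos: [410.6, 41.6, 22.8]
eef_rot: [3.141, -0.0, 1.516]
wrist_force: [0.1, -0.1, -1.1]
finger_gap: 17.6
finger_force: 30.0
```

Request:
servo_tool([
  [0,0,0,0,0,-1.5,1],
  [0,0,0,0,0,0,1],
  [0,0,0,0,0,0,0.5],
  [0,0,0,0,0,0,0.5],
  [0,0,0,0,0,0,0.5],
  [0,0,0,0,0,20,0.5],
  [0,0,0,0,0,30,0.62],
  [0,0,0,0,0,35,0.62],
  [0,0,10,0,20,30,0.62],
  [0,0,10,0,20,0,0.62],
  [0,0,10,5,22,0,0.62],
  [0,0,10,10,22,0,0.62],
  [0,0,10,10,22,0,0.62],
  [0,0,10,10,22,0,0.62],
  [0,0,10,10,22,0,0.62],
  [0,0,10,10,22,0,0.62],
  [0,0,10,5,20,0,0.62],
  [0,0,2,0,0,0,0.62],
  [0,0,0,0,0,0,0.62],
])

```text
clock: 8.48
eef_pos: [470.1, 233.0, 135.8]
eef_rot: [-3.141, -0.0, 3.119]
wrist_force: [0.6, 0.5, 0.3]
finger_gap: 35.6
finger_force: 0.0
```

```bash
python3 - <<'E'
from h import *
t=snap("top","pics/top1raw.png"); s=snap("side","pics/side1raw.png")
overlay("top",t,568,38.4,-3.1,208,175,115,75,6,"pics/o_t.png")
overlay("side",s,568,38.4,-3.1,190,175,110,90,5,"pics/o_s.png")
a=cv2.imread("pics/o_t.png");b=cv2.imread("pics/o_s.png")
cv2.imwrite("pics/o2.png",a);cv2.imwrite("pics/o3.png",b)
E
```

```text
(no output)
```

View pics/o2.png

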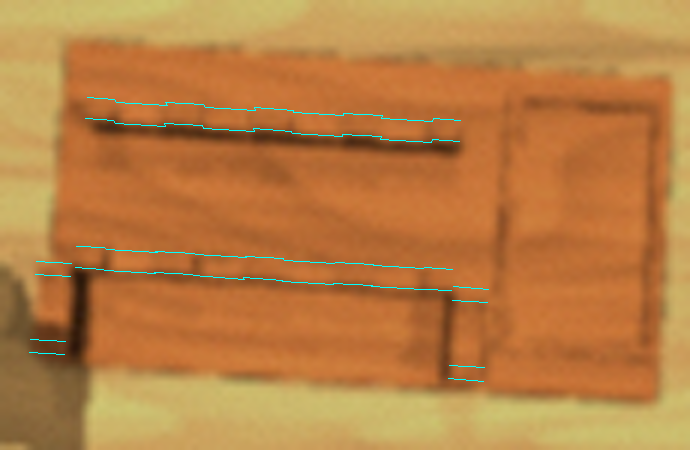

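View pics/o3.png

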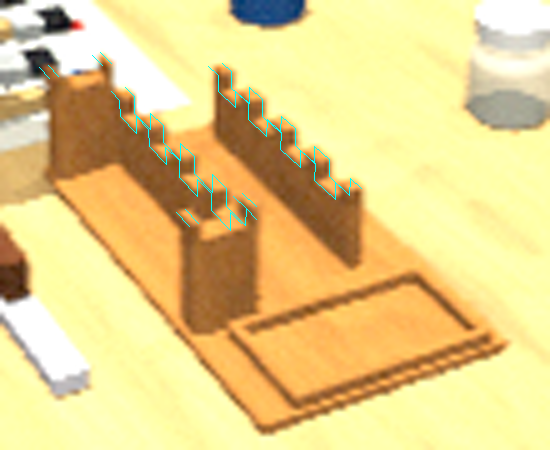

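Overlay agrees with the rests in both views (≲2 mm); bar is lying on the table at x≈410. Now brush D.

Request:
servo_tool([
  [0,0,0,0,1,-30,0.62],
  [0,0,0,0,0,-30,0.62],
  [0,0,0,0,0,-30,0.62],
  [0,0,0,0,0,-22,0.62],
  [0,0,0,0,0,-12,0.62],
  [0,0,0,0,0,-7,0.62],
  [0,0,0,0,0,0,0.62],
  [0,0,0,0,0,0,1],
  [0,0,0,0,0,0,1],
  [0,0,0,0,0,0,1],
  [0,0,0,0,0,0,1],
  [0,0,0,0,0,0,1],
  [0,0,0,0,0,0,1],
])

```text
clock: 10.2
eef_pos: [470.5, 234.6, 5.4]
eef_rot: [3.141, 0.001, 3.122]
wrist_force: [-1.9, 0.0, 5.5]
finger_gap: 15.7
finger_force: 30.0
```

Request:
servo_tool([
  [0,0,0,0,0,10,1],
  [0,0,0,0,0,25,1],
  [0,0,0,0,0,35,1],
  [0,0,0,0,-10,30,1],
  [0,0,-0.2,10,-25,10,1],
  [0,0,-0.2,10,-25,0,1],
  [0,0,-0.2,10,-25,0,1],
  [0,0,-0.2,10,-25,0,1],
  [0,0,-0.2,10,-25,0,1],
  [0,0,-0.2,10,-25,0,1],
  [0,0,-0.2,10,-25,0,1],
  [0,0,-0.2,10,-25,0,1],
  [0,0,-0.2,10,-25,0,1],
  [0,0,-0.2,3.6,-24.5,0,1],
  [0,0,0,0,0,0,1],
  [0,0,0,0,0,0,1],
])

```text
clock: 12.2
eef_pos: [563.7, -24.4, 115.1]
eef_rot: [3.141, -0.0, 3.087]
wrist_force: [-0.4, 0.8, -0.5]
finger_gap: 15.5
finger_force: 30.0
```

```bash
python3 - <<'E'
from h import *
t=snap("top","pics/top2raw.png"); s=snap("side","pics/side2raw.png")
crop(0,"pics/a.png",190,160,130,110,4,t);crop(0,"pics/b.png",170,150,130,110,4,s)
cv2.imwrite("pics/v2.png",cv2.resize(np.hstack([cv2.imread("pics/a.png"),cv2.imread("pics/b.png")]),(800,338)))
E
```

```text
(no output)
```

View pics/v2.png

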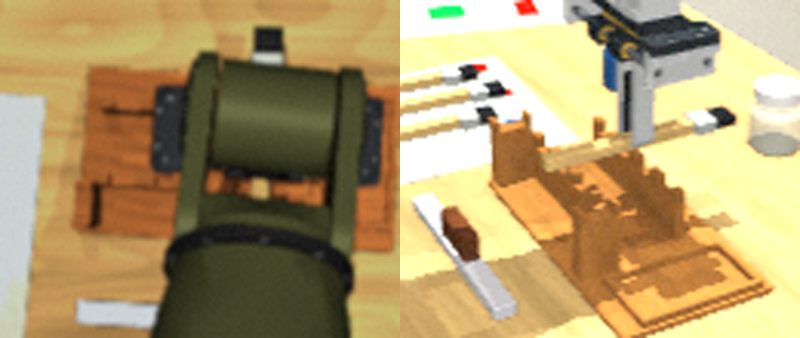

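Brush is level in the grip above notch 0. Lowering and releasing.

Request:
servo_tool([
  [0,0,0,0,0,-15,1],
  [0,0,0,0,0,-18,1],
  [0,0,0,0,0,-12,1],
  [0,0,0,0,0,-7,1],
  [0,0,0,0,0,-4,1],
  [0,0,0,0,0,-2.5,1],
  [0,0,0,0,0,0,1],
])

```text
clock: 13.18
eef_pos: [564.0, -25.0, 56.5]
eef_rot: [-3.142, 0.0, 3.087]
wrist_force: [0.2, -0.8, -0.6]
finger_gap: 16.0
finger_force: 30.0
```

Request:
servo_tool([
  [0,0,0,0,0,0,0.66],
  [0,0,0,0,0,0,0.66],
  [0,0,0,0,0,0,0.66],
  [0,0,0,0,0,15,0.66],
  [0,0,0,0,0,25,0.66],
  [0,0,0,0,0,33,0.62],
  [0,0,-0.1,-8,24,0,0.62],
  [0,0,-0.1,-8,24,0,0.62],
  [0,0,-0.1,-8,24,0,0.62],
  [0,0,-0.1,-8,24,0,0.62],
  [0,0,-0.1,-8,24,0,0.62],
  [0,0,-0.1,-8,24,0,0.62],
  [0,0,-0.1,-8,24,0,0.62],
  [0,0,-0.1,-8,24,0,0.62],
  [0,0,-0.1,-8,24,0,0.62],
  [0,0,-0.1,-8,24,0,0.62],
  [0,0,0,-8,24,0,0.62],
  [0,0,0,-8,24,0,0.62],
  [0,0,0,-9.8,24,0,0.62],
  [0,0,0,0,0,0,0.62],
])

```text
clock: 15.68
eef_pos: [457.8, 288.1, 130.4]
eef_rot: [3.141, 0.001, 3.071]
wrist_force: [-0.7, -0.8, -0.5]
finger_gap: 35.4
finger_force: 0.0
```

```bash
python3 - <<'E'
from h import *
t=snap("top","pics/top3raw.png"); s=snap("side","pics/side3raw.png")
crop(0,"pics/a.png",200,165,200,90,4,t);crop(0,"pics/b.png",170,150,200,90,4,s)
cv2.imwrite("pics/v3.png",cv2.resize(np.vstack([cv2.imread("pics/a.png"),cv2.imread("pics/b.png")]),(660,594)))
E
```

```text
(no output)
```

View pics/v3.png

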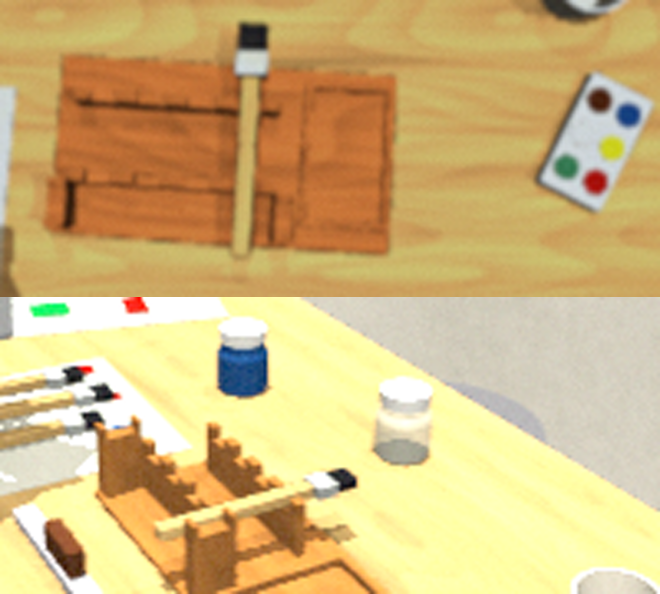

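Brush D lies in notch 0, the others and the palette are unmoved. Now C.

Request:
servo_tool([
  [0,0,0,0.4,-1,-30,0.62],
  [0,0,0,0,0,-30,0.62],
  [0,0,0,0,0,-28,0.62],
  [0,0,0,0,0,-20,0.62],
  [0,0,0,0,0,-10,0.62],
  [0,0,0,0,0,-6,0.62],
  [0,0,0,0,0,0,0.62],
  [0,0,0,0,0,0,1],
  [0,0,0,0,0,0,1],
  [0,0,0,0,0,0,1],
  [0,0,0,0,0,0,1],
  [0,0,0,0,0,0,1],
  [0,0,0,0,0,0,1],
])

```text
clock: 17.4
eef_pos: [458.7, 286.2, 5.9]
eef_rot: [3.141, 0.001, 3.069]
wrist_force: [-1.1, 0.4, 5.3]
finger_gap: 15.7
finger_force: 30.0
```

Request:
servo_tool([
  [0,0,0,0,0,10,1],
  [0,0,0,0,0,25,1],
  [0,0,0,0,0,35,1],
  [0,0,0,0,0,40,1],
  [0,0,0.1,9.8,-24.5,0,1],
  [0,0,0.1,9.8,-24.5,0,1],
  [0,0,0.1,9.8,-24.5,0,1],
  [0,0,0.1,9.8,-24.5,0,1],
  [0,0,0.1,9.8,-24.5,0,1],
  [0,0,0.1,9.8,-24.5,0,1],
  [0,0,0.1,9.8,-24.5,0,1],
  [0,0,0.1,9.8,-24.5,0,1],
  [0,0,0.1,9.8,-24.5,0,1],
  [0,0,0.1,9.8,-24.5,0,1],
  [0,0,0,9.8,-24.5,0,1],
  [0,0,0,0,0,0,1],
  [0,0,0,0,0,0,1],
])

```text
clock: 19.52
eef_pos: [566.0, 17.0, 115.6]
eef_rot: [3.141, -0.0, 3.087]
wrist_force: [-0.2, -0.0, 0.3]
finger_gap: 15.6
finger_force: 30.0
```

```bash
python3 - <<'E'
from h import *
s=snap("side","pics/side4raw.png")
crop(0,"pics/v4.png",170,140,100,100,4,s)
E
```

```text
(no output)
```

View pics/v4.png

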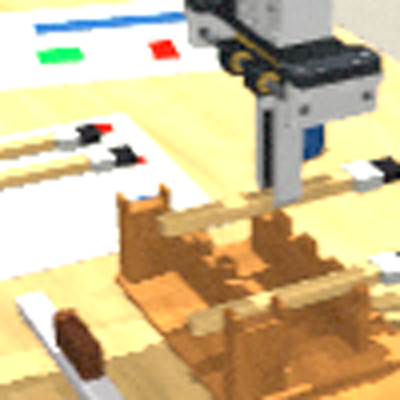

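Level over notch 1; lower and release.

Request:
servo_tool([
  [0,0,0,0,0,-15,1],
  [0,0,0,0,0,-18,1],
  [0,0,0,0,0,-12,1],
  [0,0,0,0,0,-7,1],
  [0,0,0,0,0,-4,1],
  [0,0,0,0,0,-2.5,1],
  [0,0,0,0,0,0,1],
])

```text
clock: 20.45
eef_pos: [566.4, 16.5, 57.1]
eef_rot: [-3.142, 0.0, 3.087]
wrist_force: [-0.2, -0.2, -0.8]
finger_gap: 15.8
finger_force: 30.0
```

Request:
servo_tool([
  [0,0,0,0,0,0,0.66],
  [0,0,0,0,0,0,0.66],
  [0,0,0,0,0,0,0.66],
  [0,0,0,0,0,15,0.66],
  [0,0,0,0,0,25,0.66],
  [0,0,0,0,0,33,0.62],
  [0,0,-0.3,-5.4,25.2,0,0.62],
  [0,0,-0.3,-5.4,25.2,0,0.62],
  [0,0,-0.3,-5.4,25.2,0,0.62],
  [0,0,-0.3,-5.4,25.2,0,0.62],
  [0,0,-0.3,-5.4,25.2,0,0.62],
  [0,0,-0.3,-5.4,25.2,0,0.62],
  [0,0,-0.3,-5.4,25.2,0,0.62],
  [0,0,-0.3,-5.4,25.2,0,0.62],
  [0,0,-0.3,-5.4,25.2,0,0.62],
  [0,0,-0.3,-5.4,25.2,0,0.62],
  [0,0,-0.3,-5.4,25.2,0,0.62],
  [0,0,-0.3,-5.4,25.2,0,0.62],
  [0,0,0,-5.1,25.2,0,0.62],
  [0,0,0,0,0,0,0.62],
])

```text
clock: 22.95
eef_pos: [496.1, 345.3, 130.8]
eef_rot: [3.141, 0.001, 3.026]
wrist_force: [0.4, -0.6, 0.0]
finger_gap: 35.6
finger_force: 0.0
```

Request:
servo_tool([
  [0,0,0,0,0,-30,0.62],
  [0,0,0,0,0,-30,0.62],
  [0,0,0,0,0,-28,0.62],
  [0,0,0,0,0,-20,0.62],
  [0,0,0,0,0,-10,0.62],
  [0,0,0,0,0,-6,0.62],
  [0,0,0,0,0,0,0.62],
  [0,0,0,0,0,0,1],
  [0,0,0,0,0,0,1],
  [0,0,0,0,0,0,1],
  [0,0,0,0,0,0,1],
  [0,0,0,0,0,0,1],
  [0,0,0,0,0,0,1],
])

```text
clock: 24.58
eef_pos: [496.6, 344.3, 6.4]
eef_rot: [3.141, 0.001, 3.024]
wrist_force: [-0.8, 0.3, 6.7]
finger_gap: 15.4
finger_force: 30.0
```

Request:
servo_tool([
  [0,0,0,0,0,10,1],
  [0,0,0,0,0,25,1],
  [0,0,0,0,0,35,1],
  [0,0,0,0,0,40,1],
  [0,0,0.3,6,-23.8,0,1],
  [0,0,0.3,6,-23.8,0,1],
  [0,0,0.3,6,-23.8,0,1],
  [0,0,0.3,6,-23.8,0,1],
  [0,0,0.3,6,-23.8,0,1],
  [0,0,0.3,6,-23.8,0,1],
  [0,0,0.3,6,-23.8,0,1],
  [0,0,0.3,6,-23.8,0,1],
  [0,0,0.3,6,-23.8,0,1],
  [0,0,0.3,6,-23.8,0,1],
  [0,0,0.3,6,-23.8,0,1],
  [0,0,0.3,6,-23.8,0,1],
  [0,0,0,0,0,0,1],
  [0,0,0,0,0,0,1],
])

```text
clock: 26.82
eef_pos: [568.2, 59.1, 116.1]
eef_rot: [3.141, -0.0, 3.087]
wrist_force: [-0.9, -0.7, -0.9]
finger_gap: 15.5
finger_force: 30.0
```

```bash
python3 - <<'E'
from h import *
t=snap("top","pics/top5raw.png");s=snap("side","pics/side5raw.png")
crop(0,"pics/a.png",190,160,100,100,4,t);crop(0,"pics/b.png",170,140,100,100,4,s)
cv2.imwrite("pics/v5.png",np.hstack([cv2.imread("pics/a.png"),cv2.imread("pics/b.png")]))
E
```

```text
(no output)
```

View pics/v5.png

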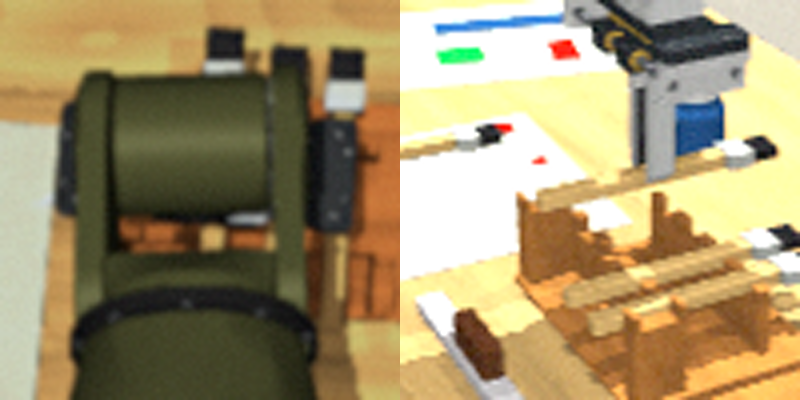

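Two brushes lie in their notches; the third is level over notch 2. Lower, release, go to A.

Request:
servo_tool([
  [0,0,0,0,0,-15,1],
  [0,0,0,0,0,-18,1],
  [0,0,0,0,0,-12,1],
  [0,0,0,0,0,-7,1],
  [0,0,0,0,0,-4,1],
  [0,0,0,0,0,-2.5,1],
  [0,0,0,0,0,0,1],
])

```text
clock: 27.8
eef_pos: [568.5, 58.6, 57.6]
eef_rot: [3.142, 0.0, 3.087]
wrist_force: [0.4, 0.5, -0.7]
finger_gap: 15.1
finger_force: 30.0
```

Request:
servo_tool([
  [0,0,0,0,0,0,0.66],
  [0,0,0,0,0,0,0.66],
  [0,0,0,0,0,0,0.66],
  [0,0,0,0,0,15,0.66],
  [0,0,0,0,0,25,0.66],
  [0,0,0,0,0,33,0.62],
  [0,0,-0.2,-6.2,26.2,0,0.62],
  [0,0,-0.2,-6.2,26.2,0,0.62],
  [0,0,-0.2,-6.2,26.2,0,0.62],
  [0,0,-0.2,-6.2,26.2,0,0.62],
  [0,0,-0.2,-6.2,26.2,0,0.62],
  [0,0,-0.2,-6.2,26.2,0,0.62],
  [0,0,-0.2,-6.2,26.2,0,0.62],
  [0,0,-0.2,-6.2,26.2,0,0.62],
  [0,0,-0.2,-6.2,26.2,0,0.62],
  [0,0,-0.2,-6.2,26.2,0,0.62],
  [0,0,-0.2,-6.2,26.2,0,0.62],
  [0,0,-0.2,-6.2,26.2,0,0.62],
  [0,0,0,-6.2,26.2,0,0.62],
  [0,0,0,0,0,0,0.62],
])

```text
clock: 30.3
eef_pos: [487.3, 400.4, 131.3]
eef_rot: [3.141, 0.001, 3.047]
wrist_force: [0.5, 0.2, -0.4]
finger_gap: 36.0
finger_force: 0.0
```

Request:
servo_tool([
  [0,0,0,0.3,0,-30,0.62],
  [0,0,0,0,0,-30,0.62],
  [0,0,0,0,0,-28,0.62],
  [0,0,0,0,0,-20,0.62],
  [0,0,0,0,0,-10,0.62],
  [0,0,0,0,0,-6,0.62],
  [0,0,0,0,0,0,0.62],
  [0,0,0,0,0,0,1],
  [0,0,0,0,0,0,1],
  [0,0,0,0,0,0,1],
  [0,0,0,0,0,0,1],
  [0,0,0,0,0,0,1],
  [0,0,0,0,0,0,1],
])

```text
clock: 31.92
eef_pos: [488.3, 399.4, 6.9]
eef_rot: [3.141, 0.001, 3.045]
wrist_force: [0.3, 0.3, 5.5]
finger_gap: 15.6
finger_force: 30.0
```

Request:
servo_tool([
  [0,0,0,0,0,10,1],
  [0,0,0,0,0,25,1],
  [0,0,0,0,0,35,1],
  [0,0,0,0,0,40,1],
  [0,0,0.2,6.9,-24.9,0,1],
  [0,0,0.2,6.9,-24.9,0,1],
  [0,0,0.2,6.9,-24.9,0,1],
  [0,0,0.2,6.9,-24.9,0,1],
  [0,0,0.2,6.9,-24.9,0,1],
  [0,0,0.2,6.9,-24.9,0,1],
  [0,0,0.2,6.9,-24.9,0,1],
  [0,0,0.2,6.9,-24.9,0,1],
  [0,0,0.2,6.9,-24.9,0,1],
  [0,0,0.2,6.9,-24.9,0,1],
  [0,0,0.2,6.9,-24.9,0,1],
  [0,0,0.2,6.9,-24.9,0,1],
  [0,0,0,0,0,0,1],
  [0,0,0,0,0,0,1],
])

```text
clock: 34.17
eef_pos: [570.7, 100.8, 116.6]
eef_rot: [3.142, -0.0, 3.087]
wrist_force: [0.2, -0.1, -0.1]
finger_gap: 15.8
finger_force: 30.0
```

```bash
python3 - <<'E'
from h import *
t=snap("top","pics/top6raw.png");s=snap("side","pics/side6raw.png")
E
```

Request:
servo_tool([
  [0,0,0,0,0,-15,1],
  [0,0,0,0,0,-18,1],
  [0,0,0,0,0,-12,1],
  [0,0,0,0,0,-7,1],
  [0,0,0,0,0,-4,1],
  [0,0,0,0,0,-2.5,1],
  [0,0,0,0,0,0,1],
])

```text
clock: 35.15
eef_pos: [571.0, 100.3, 58.1]
eef_rot: [3.142, 0.0, 3.087]
wrist_force: [0.2, -0.1, -1.4]
finger_gap: 15.4
finger_force: 30.0
```

Request:
servo_tool([
  [0,0,0,0,0,0,0.66],
  [0,0,0,0,0,0,0.66],
  [0,0,0,0,0,0,0.66],
  [0,0,0,0,0,15,0.66],
  [0,0,0,0,0,25,0.66],
  [0,0,0,0,0,35,0.3],
  [0,0,0,-17,25,10,0],
  [0,0,0,-17,25,10,0],
  [0,0,0,-17,25,10,0],
  [0,0,0,-17,25,10,0],
  [0,0,0,-17,25,10,0],
  [0,0,0,-17,25,0,0],
  [0,0,0,-17,25,0,0],
  [0,0,0,0,25,0,0],
  [0,0,0,0,0,0,0],
])

```text
clock: 37.02
eef_pos: [451.7, 301.3, 183.8]
eef_rot: [3.141, 0.001, 3.089]
wrist_force: [0.2, -0.1, -0.4]
finger_gap: 94.0
finger_force: 0.0
```

```bash
python3 - <<'E'
from h import *
t=snap("top","pics/top7raw.png");s=snap("side","pics/side7raw.png")
# panel: top crop with pocket hypotheses, palette, side crop
M=R.from_euler('z',-3.1,degrees=True).as_matrix()
def pk(n,im,x0,y0,w,h,k):
    c=cv2.resize(cv2.convertScaleAbs(im[y0:y0+h,x0:x0+w],alpha=1.6),None,fx=k,fy=k,interpolation=cv2.INTER_CUBIC)
    for hx,hy,z,col in((58,33,16,(255,255,0)),(64,39,16,(0,255,0))):
        P=np.array([[(q-o+.5)*k-.5 for q,o in zip(w2pix(n,M@np.array([a*hx,-150+b*hy,z])+[567.5,38,0]),(x0,y0))] for a,b in((-1,-1),(1,-1),(1,1),(-1,1))]).round().astype(int)
        cv2.polylines(c,[P],True,col,1)
    return c
a=pk("top",t,200,170,196,80,4); b=pk("side",s,185,175,160,66,5)
b=cv2.resize(b,(784,323))[:280]
cv2.imwrite("pics/v7.png",np.vstack([a,b]))
E
```

```text
(no output)
```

View pics/v7.png

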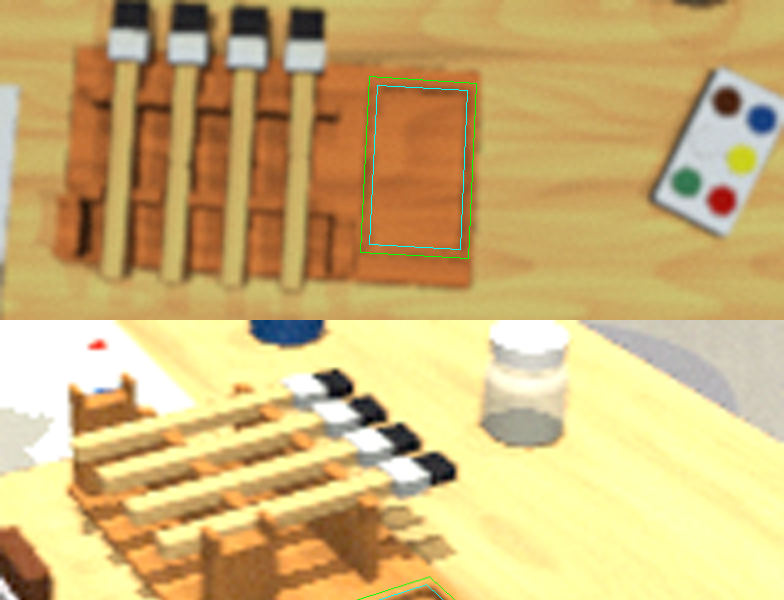

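All four brushes are in their notches. Measuring the pocket lines by intensity profiles and the palette by threshold.

```bash
python3 - <<'E'
from h import *
np.set_printoptions(precision=0,suppress=True,linewidth=200)
M=R.from_euler('z',-3.1,degrees=True).as_matrix()
for n,f in(("top","pics/top7raw.png"),("side","pics/side1raw.png")):
    g=cv2.GaussianBlur(cv2.imread(f),(0,0),.5)[:,:,2].astype(np.float32)   # red
    def smp(L): 
        uv=np.array([w2pix(n,M@np.array(p)+[567.5,38,0]) for p in L],np.float32); return cv2.remap(g,uv[None,:,:1].copy()[...,0],uv[None,:,1:].copy()[...,0],cv2.INTER_LINEAR)[0].mean()
    print(n,"y profile");ys=np.arange(-200,-98,2)
    print(np.c_[ys,[smp([(x,y,16.) for x in np.arange(-25,36,3)]) for y in ys]].T)
    print("x profile");xs=np.arange(-94,80,2)
    print(np.c_[xs,[smp([(x,y,16.) for y in np.arange(-172,-130,3)]) for x in xs]].T)
im=cv2.imread("pics/top7raw.png").astype(int)
m=((im.min(2)>im.max()*0.0)).astype(np.uint8)
roi=im[170:240,355:415]; hs=cv2.cvtColor(roi.astype(np.uint8),cv2.COLOR_BGR2HSV)
m=((hs[:,:,1]<60)&(hs[:,:,2]>90)).astype(np.uint8)
m=cv2.morphologyEx(m,cv2.MORPH_CLOSE,np.ones((7,7)))
c=max(cv2.findContours(m,0,1)[0],key=cv2.contourArea); r=cv2.minAreaRect(c); b=cv2.boxPoints(r)+[355,170]
np.set_printoptions(precision=1,suppress=True)
Q=np.array([pix2w("top",*p,24) for p in b]);print(Q,Q.mean(0),[np.hypot(*(Q[i+1]-Q[i])[:2]) for i in range(3)],[np.degrees(np.arctan2(*(Q[i+1]-Q[i])[1::-1])) for i in range(3)])
E
```

```text
top y profile
[[-200. -198. -196. -194. -192. -190. -188. -186. -184. -182. -180. -178. -176. -174. -172. -170. -168. -166. -164. -162. -160. -158. -156. -154. -152. -150. -148. -146. -144. -142. -140. -138.
  -136. -134. -132. -130. -128. -126. -124. -122. -120. -118. -116. -114. -112. -110. -108. -106. -104. -102. -100.]
 [ 127.  126.  123.  118.  114.  112.  109.  105.  101.  106.  114.  120.  122.  122.  121.  121.  121.  121.  120.  120.  119.  119.  118.  118.  118.  117.  117.  117.  117.  117.  119.  120.
   121.  122.  122.  122.  122.  122.  122.  122.  120.  118.  113.  107.  105.  109.  116.  120.  122.  122.  121.]]
x profile
[[-94. -92. -90. -88. -86. -84. -82. -80. -78. -76. -74. -72. -70. -68. -66. -64. -62. -60. -58. -56. -54. -52. -50. -48. -46. -44. -42. -40. -38. -36. -34. -32. -30. -28. -26. -24. -22. -20. -18.
  -16. -14. -12. -10.  -8.  -6.  -4.  -2.   0.   2.   4.   6.   8.  10.  12.  14.  16.  18.  20.  22.  24.  26.  28.  30.  32.  34.  36.  38.  40.  42.  44.  46.  48.  50.  52.  54.  56.  58.  60.
   62.  64.  66.  68.  70.  72.  74.  76.  78.]
 [127. 126. 123. 116. 110. 110. 116. 121. 124. 123. 121. 119. 116. 113. 110. 110. 112. 115. 118. 121. 124. 125. 125. 124. 124. 123. 123. 123. 123. 124. 124. 123. 121. 118. 117. 116. 117. 118. 118.
  118. 116. 115. 116. 118. 121. 123. 125. 124. 122. 121. 121. 121. 122. 123. 123. 122. 122. 120. 119. 117. 116. 115. 115. 117. 118. 117. 118. 118. 118. 119. 119. 119. 116. 109. 100.  96. 100. 109.
  116. 120. 122. 123. 121. 118. 117. 118. 117.]]
side y profileTraceback (most recent call last):
  File "<stdin>", line 9, in <module>
  File "<stdin>", line 7, in smp
  File "h.py", line 9, in w2pix
    i=manip.camera_info(n); M=R.from_euler('xyz',i['rotation']).as_matrix()
ValueError: time passes only in moves, steps and waits
```

```bash
sed -i 's/^def pix2w/INFO={n:manip.camera_info(n) for n in("top","side")}\ndef pix2w/; s/i=manip.camera_info(n)/i=INFO[n]/' h.py; python3 - <<'E'
from h import *
np.set_printoptions(precision=1,suppress=True)
im=cv2.imread("pics/top7raw.png")
roi=im[165:245,350:415]; hs=cv2.cvtColor(roi,cv2.COLOR_BGR2HSV)
m=((hs[:,:,1]<70)&(hs[:,:,2]>80)).astype(np.uint8)
m=cv2.morphologyEx(m,cv2.MORPH_CLOSE,np.ones((9,9)))
c=max(cv2.findContours(m,0,1)[0],key=cv2.contourArea); r=cv2.minAreaRect(c); b=cv2.boxPoints(r)+[350,165]
Q=np.array([pix2w("top",*p,24) for p in b]);print(b,Q,Q.mean(0),[np.hypot(*(Q[i+1]-Q[i])[:2]) for i in range(3)],[np.degrees(np.arctan2(*(Q[i+1]-Q[i])[1::-1])) for i in range(3)])
E
```

```text
[[362.6 219.8]
 [379.6 185.8]
 [398.4 195.2]
 [381.4 229.2]] [[ 535.5 -278.9   24. ]
 [ 634.5 -330.    24. ]
 [ 607.4 -383.6   24. ]
 [ 508.9 -332.2   24. ]] [ 571.6 -331.2   24. ] [np.float64(111.40007968378136), np.float64(60.04642929301056), np.float64(111.07909781380306)] [np.float64(-27.31192620055591), np.float64(-116.80586506240144), np.float64(152.4339685278551)]
```

Request:
servo_tool([
  [0,0,-1.2,6,-31.5,0,0],
  [0,0,-1.2,6,-31.5,0,0],
  [0,0,-1.2,6,-31.5,0,0],
  [0,0,-1.2,6,-31.5,0,0],
  [0,0,-1.2,6,-31.5,0,0],
  [0,0,-1.2,6,-31.5,0,0],
  [0,0,-1.2,6,-31.5,0,0],
  [0,0,-1.2,6,-31.5,0,0],
  [0,0,-1.2,6,-31.5,0,0],
  [0,0,-1.2,6,-31.5,0,0],
  [0,0,-1.2,6,-31.5,0,0],
  [0,0,-1.2,6,-31.5,0,0],
  [0,0,-1.2,6,-31.5,0,0],
  [0,0,-1.2,6,-31.5,0,0],
  [0,0,-1.2,6,-31.5,0,0],
  [0,0,-1.2,6,-31.5,0,0],
  [0,0,-1.2,6,-31.5,0,0],
  [0,0,-1.2,6,-31.5,0,0],
  [0,0,-1.2,6,-31.5,0,0],
  [0,0,-1.2,6,-31.5,0,0],
])

```text
clock: 39.62
eef_pos: [571.1, -331.6, 183.3]
eef_rot: [-3.141, 0.0, 2.666]
wrist_force: [-0.2, 0.4, -0.4]
finger_gap: 94.2
finger_force: 0.0
```

Request:
servo_tool([
  [0,0,0,0,0,-30,0],
  [0,0,0,0,0,-30,0],
  [0,0,0,0,0,-25,0],
  [0,0,0,0,0,0,0],
  [0,0,0,0,0,0,0],
])

```text
clock: 40.25
eef_pos: [572.0, -330.4, 99.5]
eef_rot: [-3.141, 0.002, 2.667]
wrist_force: [-0.4, 0.4, -0.2]
finger_gap: 93.7
finger_force: 0.0
```

```bash
python3 - <<'E'
from h import *
s=snap("side","pics/side8raw.png"); print(manip.read_state()["eef_pos"])
o=s[190:330,190:390]; cv2.imwrite("pics/v8.png",cv2.resize(o,None,fx=4,fy=4,interpolation=cv2.INTER_CUBIC))
E
```

```text
[ 572.19835326 -330.27782031   99.63803839]
```

View pics/v8.png

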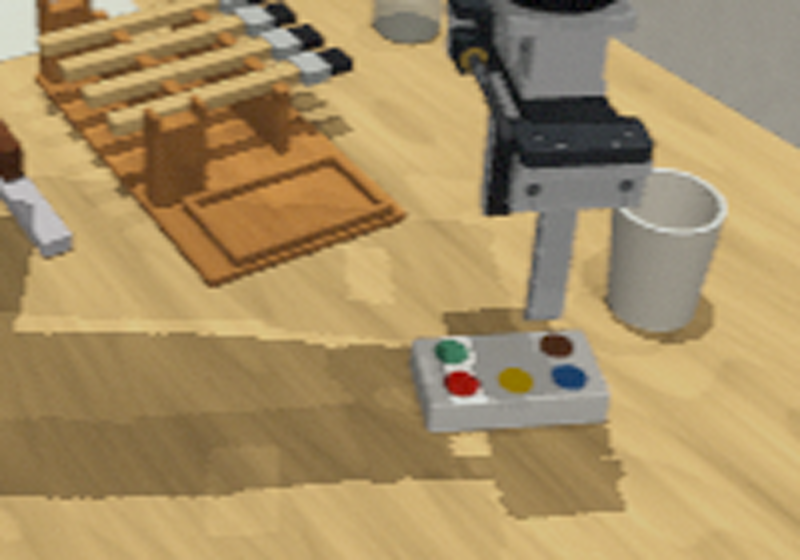

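Palette is where expected under the open fingers, cup clear. Descend and grip.

Request:
servo_tool([
  [0,0,0,-0.5,0,-25,0],
  [0,0,0,0,0,-25,0],
  [0,0,0,0,0,-20,0],
  [0,0,0,0,0,-12,0],
  [0,0,0,0,0,-5.5,0],
  [0,0,0,0,0,0,0],
  [0,0,0,0,0,0,1],
  [0,0,0,0,0,0,1],
  [0,0,0,0,0,0,1],
  [0,0,0,0,0,0,1],
  [0,0,0,0,0,0,1],
  [0,0,0,0,0,0,1],
  [0,0,0,0,0,0,1],
], grip_force=40)

```text
clock: 41.92
eef_pos: [571.5, -329.8, 10.6]
eef_rot: [-3.141, 0.0, 2.668]
wrist_force: [-1.1, -0.8, 3.4]
finger_gap: 59.4
finger_force: 40.0
```

Request:
servo_tool([
  [0,0,0,0,0,8,1],
  [0,0,0,0,0,20,1],
  [0,0,0,0,0,25,1],
  [0,0,0,0,0,15,1],
  [0,0,2.2,-1.2,19.8,0,1],
  [0,0,2.2,-1.2,19.8,0,1],
  [0,0,2.2,-1.2,19.8,0,1],
  [0,0,2.2,-1.2,19.8,0,1],
  [0,0,2.2,-1.2,19.8,0,1],
  [0,0,2.2,-1.2,19.8,0,1],
  [0,0,2.2,-1.2,19.8,0,1],
  [0,0,2.2,-1.2,19.8,0,1],
  [0,0,2.2,-1.2,19.8,0,1],
  [0,0,2.2,-1.2,19.8,0,1],
  [0,0,2,-1.2,19.5,0,1],
  [0,0,0,0,0,0,1],
  [0,0,0,0,0,0,1],
])

```text
clock: 44.05
eef_pos: [558.3, -112.3, 78.5]
eef_rot: [-3.141, 0.0, 3.087]
wrist_force: [-1.1, -0.1, -1.9]
finger_gap: 59.7
finger_force: 40.0
```

```bash
python3 - <<'E'
from h import *
s=snap("side","pics/side9raw.png"); print(manip.read_state()["eef_pos"],manip.read_state()["eef_rot"])
# expected palette-top corners in side image, vs white blob hull
M=R.from_euler('z',-3.1,degrees=True).as_matrix()
e=manip.read_state()["eef_pos"]; zb=e[2]-10.6
for c in((-1,-1),(1,-1),(1,1),(-1,1)):
    print(c,[np.round(w2pix("side",M@np.array([c[0]*55,c[1]*30,z])+[e[0],e[1],zb]),1) for z in(0,24)])
E
```

```text
[ 558.26725069 -112.58823934   78.45161178] [-3.14140777e+00  1.20599526e-04  3.08609275e+00]
(-1, -1) [array([248.9, 235.9]), array([249.1, 228.4])]
(1, -1) [array([283.5, 224.8]), array([284. , 217.5])]
(1, 1) [array([271.9, 214.6]), array([272.2, 207.5])]
(-1, 1) [array([238.2, 224.8]), array([238.2, 217.4])]
```

```bash
python3 - <<'E'
from h import *
s=cv2.imread("pics/side9raw.png"); S=cv2.cvtColor(s,cv2.COLOR_BGR2HSV)[:,:,1]
M=R.from_euler('z',-3.1,degrees=True).as_matrix()
def v(p):
    u=w2pix("side",M@np.array(p,float)+[558.3,-112.5,67.9]); return int(cv2.getRectSubPix(S,(1,1),(float(u[0]),float(u[1])))[0,0])
print("x",[(x,v((x,-30,12))) for x in range(-75,76,3)])
print("z",[(z,v((x,-30,z))) for x in(-30,30) for z in range(-8,28,2)])
E
```

```text
x [(-75, 170), (-72, 169), (-69, 164), (-66, 164), (-63, 165), (-60, 158), (-57, 71), (-54, 16), (-51, 13), (-48, 14), (-45, 15), (-42, 14), (-39, 14), (-36, 15), (-33, 15), (-30, 16), (-27, 13), (-24, 13), (-21, 15), (-18, 16), (-15, 15), (-12, 18), (-9, 14), (-6, 9), (-3, 8), (0, 6), (3, 5), (6, 4), (9, 9), (12, 10), (15, 7), (18, 11), (21, 14), (24, 16), (27, 13), (30, 14), (33, 14), (36, 12), (39, 13), (42, 14), (45, 12), (48, 14), (51, 14), (54, 37), (57, 79), (60, 106), (63, 113), (66, 113), (69, 114), (72, 116), (75, 117)]
z [(-8, 177), (-6, 183), (-4, 176), (-2, 166), (0, 159), (2, 117), (4, 47), (6, 27), (8, 15), (10, 16), (12, 16), (14, 15), (16, 13), (18, 14), (20, 16), (22, 14), (24, 13), (26, 13), (-8, 165), (-6, 159), (-4, 145), (-2, 131), (0, 120), (2, 92), (4, 52), (6, 30), (8, 15), (10, 15), (12, 14), (14, 12), (16, 13), (18, 13), (20, 14), (22, 13), (24, 13), (26, 14)]
```

Request:
servo_tool([
  [0,0,0,0,0,-15,1],
  [0,0,0,0,0,-18,1],
  [0,0,0,0,0,-12,1],
  [0,0,0,0,0,-6,1],
  [0,0,0,0,0,-3,1],
  [0,0,0,0,0,-2,1],
  [0,0,0,0,0,-2,1],
  [0,0,0,0,0,0,1],
  [0,0,0,0,0,0,1],
])

```text
clock: 45.22
eef_pos: [558.3, -112.2, 20.6]
eef_rot: [-3.142, 0.0, 3.087]
wrist_force: [-0.0, -0.6, -1.0]
finger_gap: 59.7
finger_force: 40.0
```

Request:
servo_tool([
  [0,0,0,0,0,-1.2,1],
  [0,0,0,0,0,0,1],
  [0,0,0,0,0,0,0.25],
  [0,0,0,0,0,0,0.25],
  [0,0,0,0,0,0,0.25],
  [0,0,0,0,0,15,0.25],
  [0,0,0,0,0,30,0.25],
  [0,0,0,0,0,40,0.25],
  [0,0,0,-15,-20,40,0.3],
  [0,0,0,-15,-30,20,0.3],
  [0,0,0,-15,-30,0,0.3],
  [0,0,0,-15,-30,0,0.3],
  [0,0,0,-15,-30,0,0.3],
  [0,0,0,-15,-30,0,0.3],
  [0,0,0,-15,-30,0,0.3],
  [0,0,0,0,0,0,0.3],
])

```text
clock: 47.22
eef_pos: [452.4, -313.6, 165.2]
eef_rot: [-3.141, 0.001, 3.084]
wrist_force: [-0.2, -0.3, -0.2]
finger_gap: 66.1
finger_force: 0.0
```

```bash
python3 - <<'E'
from h import *
np.set_printoptions(precision=1,suppress=True)
im=snap("top","pics/top10raw.png")
crop(0,"pics/v10.png",195,165,160,110,5,im)
hs=cv2.cvtColor(im,cv2.COLOR_BGR2HSV)
def blob(x0,y0,x1,y1,z):
    h=hs[y0:y1,x0:x1]; m=((h[:,:,1]<70)&(h[:,:,2]>80)).astype(np.uint8); m=cv2.morphologyEx(m,cv2.MORPH_CLOSE,np.ones((9,9)))
    c=max(cv2.findContours(m,0,1)[0],key=cv2.contourArea); b=cv2.boxPoints(cv2.minAreaRect(c))+[x0,y0]
    Q=np.array([pix2w("top",*p,z) for p in b]); print(b.mean(0),Q.mean(0),[(np.hypot(*d[:2]),np.degrees(np.arctan2(d[1],d[0]))) for d in np.diff(Q,axis=0)])
blob(285,175,335,245,32)
print("bar px expect",w2pix("top",(410.6,41.5,14)))
E
```

```text
[304.4 210.9] [ 559.7 -111.    32. ] [(np.float64(110.18785229881722), np.float64(-3.2644812140017203)), (np.float64(61.0506919033237), np.float64(-92.83020841189554)), (np.float64(110.09505626463194), np.float64(176.4268580057454))]
bar px expect (np.float64(251.06355866696097), np.float64(262.555308534512))
```

View pics/v10.png

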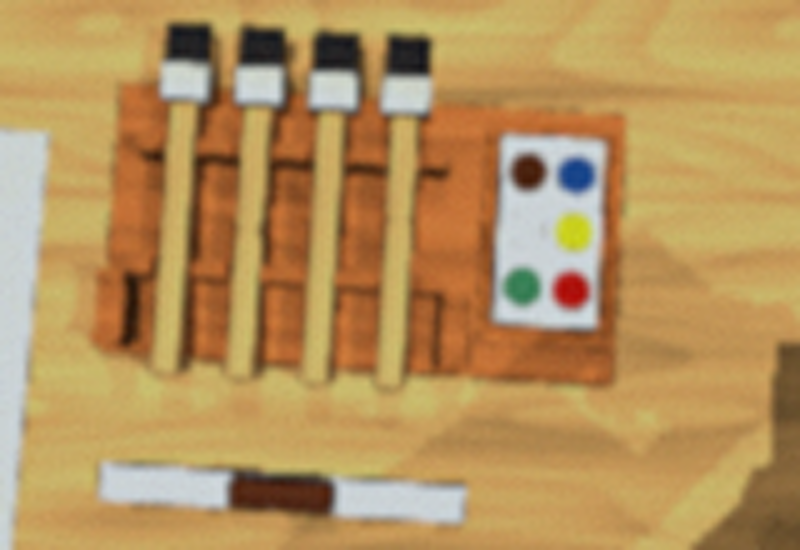

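Palette is flat in the pocket, brushes in order, bar unmoved (centre ≈ (282,493) in the crop). Now the bar.

Request:
servo_tool([
  [0,0,-6.4,-3,25.4,0,0.3],
  [0,0,-6.4,-3,25.4,0,0.3],
  [0,0,-6.4,-3,25.4,0,0.3],
  [0,0,-6.4,-3,25.4,0,0.3],
  [0,0,-6.4,-3,25.4,0,0.3],
  [0,0,-6.4,-3,25.4,0,0.3],
  [0,0,-6.4,-3,25.4,0,0.3],
  [0,0,-6.4,-3,25.4,0,0.3],
  [0,0,-6.4,-3,25.4,0,0.3],
  [0,0,-6.4,-3,25.4,0,0.3],
  [0,0,-6.4,-3,25.4,0,0.3],
  [0,0,-6.4,-3,25.4,0,0.3],
  [0,0,-6.4,-3,25.4,0,0.3],
  [0,0,-6.4,-3,25.4,0,0.3],
  [0,0,0,0,0,-25,0.3],
  [0,0,0,0,0,-25,0.3],
  [0,0,0,0,0,-20,0.3],
  [0,0,0,0,0,0,0.3],
])

```text
clock: 49.52
eef_pos: [410.5, 44.1, 93.9]
eef_rot: [-3.14, 0.0, 1.524]
wrist_force: [0.3, 0.3, 0.3]
finger_gap: 65.8
finger_force: 0.0
```

```bash
cat > barchk.py <<'E'
from h import *
import sys
# along-bar brightness in side view: saturation on the visible -x.. top face
x,y,z,f=map(float,sys.argv[1:5]) if len(sys.argv)>4 else (410.5,41.5,14,0)
s=snap("side","pics/barchk%d.png"%(manip.read_state()["clock"]*100)); S=cv2.cvtColor(s,cv2.COLOR_BGR2HSV)[:,:,1]
M=R.from_euler('z',-3.1,degrees=True).as_matrix()
def v(p):
    u=w2pix("side",M@np.array(p,float)+[x,y,z]); return int(cv2.getRectSubPix(S,(1,1),(float(u[0]),float(u[1])))[0,0])
print("along",[(a,v((0,a,0))) for a in list(range(-124,-90,3))+list(range(-42,43,4))+list(range(91,125,3))])
print("across",[(a,v((a,-70,0))) for a in range(-24,26,3)])
print(manip.read_state()["eef_pos"],manip.read_state()["eef_rot"])
E
python3 barchk.py
```

```text
along [(-124, 110), (-121, 64), (-118, 17), (-115, 6), (-112, 4), (-109, 4), (-106, 2), (-103, 3), (-100, 3), (-97, 3), (-94, 4), (-91, 3), (-42, 5), (-38, 5), (-34, 7), (-30, 5), (-26, 78), (-22, 145), (-18, 170), (-14, 164), (-10, 167), (-6, 169), (-2, 159), (2, 155), (6, 154), (10, 146), (14, 182), (18, 221), (22, 198), (26, 181), (30, 201), (34, 163), (38, 159), (42, 136), (91, 4), (94, 4), (97, 4), (100, 7), (103, 28), (106, 58), (109, 89), (112, 111), (115, 117), (118, 116), (121, 115), (124, 116)]
across [(-24, 119), (-21, 122), (-18, 118), (-15, 71), (-12, 14), (-9, 4), (-6, 5), (-3, 5), (0, 4), (3, 4), (6, 6), (9, 20), (12, 74), (15, 124), (18, 126), (21, 126), (24, 126)]
[411.11608316  44.04802025  94.72679533] [-3.14137098e+00 -8.32793604e-05  1.52376658e+00]
```

Request:
servo_tool([
  [0,0,-0.4,-0.4,-2.5,-25,0.3],
  [0,0,0,0,0,-20,0.3],
  [0,0,0,0,0,-15,0.3],
  [0,0,0,0,0,-8,0.3],
  [0,0,0,0,0,-4,0.3],
  [0,0,0,0,0,0,0.3],
  [0,0,0,0,0,0,1],
  [0,0,0,0,0,0,1],
  [0,0,0,0,0,0,1],
  [0,0,0,0,0,0,1],
  [0,0,0,0,0,0,1],
  [0,0,0,0,0,0,1],
  [0,0,0,0,0,0,1],
])

```text
clock: 51.2
eef_pos: [410.7, 40.9, 22.2]
eef_rot: [-3.141, -0.0, 1.516]
wrist_force: [0.2, 0.1, -0.5]
finger_gap: 17.7
finger_force: 40.0
```

Request:
servo_tool([
  [0,0,0,0,0,10,1],
  [0,0,0,0,0,25,1],
  [0,0,0,0,0,35,1],
  [0,0,0,0,0,35,1],
  [0,0,0,15,0,5,1],
  [0,0,0,20,0,0,1],
  [0,0,0,20,0,0,1],
  [0,0,0,20,0,0,1],
  [0,0,0,15,0,0,1],
  [0,0,0,7.5,0,0,1],
  [0,0,0,0,0,0,1],
  [0,0,0,0,0,0,1],
])

```text
clock: 52.7
eef_pos: [507.9, 40.9, 132.4]
eef_rot: [-3.141, 0.0, 1.516]
wrist_force: [-0.2, -0.2, -2.9]
finger_gap: 17.6
finger_force: 39.9
```

```bash
python3 barchk.py 508.2 41.6 126 0
```

```text
along [(-124, 61), (-121, 20), (-118, 12), (-115, 6), (-112, 7), (-109, 5), (-106, 5), (-103, 5), (-100, 4), (-97, 4), (-94, 4), (-91, 5), (-42, 6), (-38, 5), (-34, 5), (-30, 68), (-26, 138), (-22, 164), (-18, 173), (-14, 187), (-10, 216), (-6, 176), (-2, 158), (2, 211), (6, 144), (10, 24), (14, 8), (18, 1), (22, 2), (26, 3), (30, 5), (34, 5), (38, 6), (42, 3), (91, 4), (94, 4), (97, 6), (100, 8), (103, 12), (106, 16), (109, 17), (112, 18), (115, 18), (118, 18), (121, 18), (124, 18)]
across [(-24, 131), (-21, 80), (-18, 24), (-15, 6), (-12, 3), (-9, 4), (-6, 3), (-3, 3), (0, 5), (3, 4), (6, 12), (9, 56), (12, 111), (15, 132), (18, 125), (21, 129), (24, 129)]
[507.91465438  40.95201457 132.38422424] [-3.14152654e+00  7.14420580e-06  1.51592402e+00]
```

Request:
servo_tool([
  [0,0,0,0.3,0.2,-15,1],
  [0,0,0,0,0,-12,1],
  [0,0,0,0,0,-6,1],
  [0,0,0,0,0,-4,1],
  [0,0,0,0,0,-2,1],
  [0,0,0,0,0,0,1],
  [0,0,0,0,0,0,1],
])

```text
clock: 53.62
eef_pos: [508.7, 41.2, 93.5]
eef_rot: [3.141, -0.0, 1.516]
wrist_force: [0.2, 0.3, -1.0]
finger_gap: 17.6
finger_force: 39.9
```

Request:
servo_tool([
  [0,0,0,0,0,-1,1],
  [0,0,0,0,0,0,1],
])

```text
clock: 53.88
eef_pos: [508.6, 41.2, 92.3]
eef_rot: [3.142, -0.0, 1.516]
wrist_force: [-0.3, 0.8, -2.2]
finger_gap: 17.6
finger_force: 39.9
```

Request:
servo_tool([
  [0,0,0,0,0,-0.7,1],
  [0,0,0,0,0,0,1],
  [0,0,0,0,0,0,0.5],
  [0,0,0,0,0,0,0.5],
  [0,0,0,0,0,0,0.5],
  [0,0,0,0,0,10,0.5],
  [0,0,0,0,0,25,0.5],
  [0,0,0,0,0,35,0.5],
  [0,0,0,0,0,35,0.5],
  [0,0,0,-10,30,0,0.5],
  [0,0,0,-10,40,0,0.5],
  [0,0,0,-10,40,0,0.5],
  [0,0,0,-10,40,0,0.5],
  [0,0,0,-10,40,0,0.5],
  [0,0,0,-10,40,0,0.5],
  [0,0,0,0,40,0,0.5],
  [0,0,0,0,0,0,0.5],
  [0,0,0,0,0,0,0.5],
])

```text
clock: 56.12
eef_pos: [448.6, 310.7, 196.8]
eef_rot: [3.142, 0.0, 1.516]
wrist_force: [0.1, -0.7, 0.3]
finger_gap: 46.5
finger_force: 0.0
```

```bash
python3 barchk.py 508.5 41.5 84 0; python3 - <<'E'
from h import *
np.set_printoptions(precision=1,suppress=True)
im=snap("top","pics/top11raw.png");a=cv2.imread("pics/top0raw.png")
hs=cv2.cvtColor(im,cv2.COLOR_BGR2HSV); S=hs[:,:,1]
M=R.from_euler('z',-3.1,degrees=True).as_matrix()
def v(o,p):
    u=w2pix("top",M@np.array(p,float)+o); return int(cv2.getRectSubPix(S,(1,1),(float(u[0]),float(u[1])))[0,0])
o=np.array([508,41.5,84])
print("along",[(y,v(o,(0,y,0))) for y in list(range(-118,-94,3))+list(range(-42,-20,3))+list(range(20,42,3))+list(range(95,120,3))])
print("across",[[ (x,v(o,(x,y,0))) for x in range(-21,22,3)] for y in(-70,70)])
E
```

```text
along [(-124, 137), (-121, 50), (-118, 11), (-115, 5), (-112, 5), (-109, 5), (-106, 5), (-103, 4), (-100, 4), (-97, 5), (-94, 4), (-91, 5), (-42, 5), (-38, 4), (-34, 5), (-30, 4), (-26, 66), (-22, 136), (-18, 156), (-14, 173), (-10, 176), (-6, 176), (-2, 165), (2, 134), (6, 129), (10, 168), (14, 192), (18, 191), (22, 197), (26, 196), (30, 156), (34, 187), (38, 132), (42, 35), (91, 3), (94, 2), (97, 3), (100, 3), (103, 4), (106, 10), (109, 15), (112, 19), (115, 19), (118, 18), (121, 17), (124, 17)]
across [(-24, 130), (-21, 129), (-18, 64), (-15, 11), (-12, 3), (-9, 5), (-6, 3), (-3, 4), (0, 4), (3, 4), (6, 5), (9, 20), (12, 79), (15, 145), (18, 139), (21, 132), (24, 133)]
[448.73559193 310.39081104 196.84601131] [3.14143223e+00 6.12682724e-05 1.51530149e+00]
along [(-118, 178), (-115, 182), (-112, 189), (-109, 173), (-106, 87), (-103, 21), (-100, 16), (-97, 13), (-42, 13), (-39, 11), (-36, 14), (-33, 12), (-30, 24), (-27, 112), (-24, 195), (-21, 193), (20, 187), (23, 194), (26, 202), (29, 126), (32, 15), (35, 14), (38, 13), (41, 13), (95, 13), (98, 14), (101, 13), (104, 4), (107, 80), (110, 138), (113, 145), (116, 143), (119, 139)]
across [[(-21, 161), (-18, 171), (-15, 119), (-12, 9), (-9, 16), (-6, 13), (-3, 13), (0, 13), (3, 14), (6, 12), (9, 31), (12, 112), (15, 159), (18, 155), (21, 157)], [(-21, 157), (-18, 167), (-15, 131), (-12, 41), (-9, 8), (-6, 13), (-3, 13), (0, 13), (3, 14), (6, 13), (9, 23), (12, 116), (15, 161), (18, 157), (21, 151)]]
```

```bash
python3 - <<'E'
from h import *
a=cv2.imread("pics/top10raw.png");b=cv2.imread("pics/top11raw.png")
h=lambda i,r:(cv2.cvtColor(i[r[1]:r[3],r[0]:r[2]],cv2.COLOR_BGR2HSV)[:,:,1].astype(int))
for n,r in(("brush heads",(220,165,290,188)),("palette",(290,188,322,235)),("handles",(220,190,290,220))):
    d=abs(h(a,r)-h(b,r));print(n,d.mean(),(d>60).sum())
print(manip.sign_off() if all((abs(h(a,r)-h(b,r))>60).sum()<60 for r in((220,165,290,188),(290,188,322,235))) else "CHECK")
E
```

```text
brush heads 2.839751552795031 0
palette 2.7805851063829787 0
handles 2.506190476190476 0
the job is handed in; nothing more can be done
None
```

The job is handed in at about 56 s: all four brushes lie one to a notch, the palette is flat in the pocket, and the bar is back on both posts, centred. The final top and side images agree with this, and the jars and the cup were left alone.

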